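# Snap the cap onto the open flask and keep it pressed home

## Task

One of the two steel flasks is open: take the narrow one of the two loose black caps by its knob, set it over the flask's neck and press it straight down until it clicks past the spring catches, then keep pressing until it is fully down on its soft seal. Finish while your fingers are still holding the cap pressed fully down like that: do not let go or ease off. Do not force it with more than a firm hand's push, and leave the wide cap, the coffee cup and the salt shaker where they stand.

Things in the scene. Friction and masses are not known exactly. Their poses are not given: they have to be found in the camera images.
- open_flask: The open flask: brushed steel, 84 mm across, fixed on the worktop; origin at the centre of its underside, z up. On top a bare neck: a post 34 mm across, 33 mm long, 4 mm bevel at the top, at 122 mm height. Four spring-loaded balls stand 3.5 mm out of the neck, centres 14 mm below its top. A rubber disc (the seal, 22 mm across) stands 4 mm proud of the top.
- neck_top (a point): Centre of the steel top of the open flask's neck, z up. The balls begin to resist a push when the cap's mouth is about 9 mm below this point, most (7 to 14 N) at 11 to 13 mm below; then the push drops to nothing, and the balls pull the cap on and snap out behind its lip (the click) by 23 mm below. Fully down, the mouth is 26.5 mm below this point and the cap's centre 3.5 mm above it.
- closed_flask_top (a point): top of the knob of the other flask, which is the same but already has its own cap on, 155 mm above the worktop. Fixed.
- narrow_cap_center (a point): centre of the narrow loose cap, half-way up its 60 mm, on its axis; z up. Black plastic, about 80 g, stands mouth down on the worktop. Lower part 50 mm across and 30 mm high, open below, 37 mm bore at the lip; above it, from this point up to 30 mm above it, a round knob 28 mm across to grip at any yaw.
- wide_cap_center (a point): centre of the wide loose cap, half-way up its 60 mm: the same shape with the same 28 mm knob, but the lower part is 70 mm across. Too wide for the flask; it stays where it is.
- seal (a joint): how far the rubber seal on the open flask's neck is squeezed down, in m: 0 free, 0.004 fully squeezed; it pushes back 3 N per mm. A cap that has clicked but is not pressed squeezes it less than 1 mm.
- espresso_center (a point): centre of a loose white espresso cup, 62 x 80 x 56 mm; bystander.
- salt_center (a point): centre of a loose salt shaker, 44 mm across, 90 mm high; bystander.
Things that resemble listed ones, but are neither listed nor needed, are in the scene too. What is shaped like the part that bears narrow_cap_center but blue or purple is not meant.

How it is judged:
By the outcome, as a careful person would: the job done as asked, in the order asked, and still so for the second after the job is handed in, while the arm keeps its last pose, push and grip.
It also fails if it takes over 58 s, if anything falls off the work surface, if the arm or the gripper's body presses on something with over 40 N, if the wrist force passes 120 N, or if a joint passes its speed limit or range.

## Robot

A 6-joint arm with a two-finger parallel gripper is mounted at the origin on the work surface; the furniture and walls round the work are solid. World frame = base frame: x ahead of the robot, y to its left, z up, the work surface at z = 0. Lengths are in m, angles in degrees, forces in N, time in s.
With the tool pointing down it reaches from about 0.4 to 0.825 m from the base axis. Payload 7 kg.
Tool frame: the origin (TCP) lies midway between the tips of the shut fingers; the grasp point (between the pads) lies 19 mm behind it (r.hold_point_z is the distance from the TCP to the grasp point, in m); x points along the fingers, y is the direction in which the jaws open and shut, and the axes are right-handed (so a half turn about x gives the same grasp; the last joint's range is limited). The gripper opens to 88 mm and grips with 3 to 60 N. Pads are 19 mm wide; open, the fingers measure 130 mm over their backs; the gripper's body (78 mm by 193 mm) begins 47 mm behind the grasp point.
Start: joints at [84.231, 20.546, 0.682, 0, -70.136, -16.507], TCP at [0.256, 0.625, 0.227] pointing down, gripper open.
Joint ranges: [-176.03, 176.03], [-82.01, 121.73], [-58.28, 71.71], [-173.87, 95.51], [-174.79, -0.11], [-173.66, 173.66]. Speed limits (degrees/s): [136.94, 136.94, 172.46, 180, 180, 180].

## Interface

Orientations are given as [roll, pitch, yaw] about the fixed x, y, z axes, in that order (R = Rz(yaw) Ry(pitch) Rx(roll)).
In Python, from plant import r, viewer, order gives the robot as it stands. The module is installed in compiled form; this text tells all that it offers.
- The arm moves only by the shell command python3 -m creep 'ROWS' [FORCE]. ROWS is JSON, a list of rows, each an object of numbers: "ax", "ay", "az": the turn, a rotation vector about the tool's x, y, z in degrees; "tx", "ty", "tz": the shift along the tool's x, y, z in m; "fingers": the finger opening in m, from 0 to 0.0876. A call has 1 to 5 rows; each row is the pose to reach, as a shift and turn from the pose commanded when the call began, along the tool's axes at that moment; what a row does not reach only later rows make up. A row lasts 1/10 s, in which the tool goes at most 50 mm and 8.59 degrees, less where a joint would pass 70% of its speed; a pose out of reach is approached as far as the arm can. A call with a gripper value outside its range is refused whole. The fingers move at their own pace and stop on an object; FORCE is the grip in N (left out, the last holds). Time passes only in rows, so rows that repeat a pose let the fingers close. It gives the time, the measured TCP pose, the force and the opening at its end, in the units of the state.
- r.get_state(): the state, without advancing time (a new reading comes with each control period).
- viewer.capture(name): name is "scene" or "top" or "wrist"; returns a dict with "pixels" (384x512x3 uint8, blue, green, red), "depth" (384x512 float32, m along the optical axis (not along the pixel's ray), 0 where there is no reading), "fx", "fy", "cx", "cy" (pixels), "k1" (the pictures are not rectified: a ray, as slopes to the right and down, at radius r is drawn at 1 + k1 r^2 times it, then the intrinsics apply), "rvec" (rotation vector, rad) and "tvec" (3), from world to camera coordinates, as OpenCV has them; the wrist camera has in their place "T_tool_cam" (4x4, takes a point from camera to tool coordinates, whose origin is the TCP and whose axes are the tool frame's). Camera axes: x right, y down, z forward; pixel columns grow to the right and rows downward; lengths in m; the calibration is good to about 2 mm. A picture is of the moment at which its call begins: read the wrist's pose just before it.
- order.close_job(): hands the job in, once; it reports no verdict.
The state is a dict: "time_s": time; "joints": joint angles; "qd": joint speeds; "joint_torque": joint torques, N m; "tcp_pos": TCP position; "eef_rot": TCP orientation; "contact_force": force on the tool from outside, world axes, zero at the start; "moment": the same for the moment, N m; "gripper_width": finger opening in m.
Only numpy, scipy, OpenCV 4.12 (cv2) and the standard library are available. Lean on these libraries where they do the work, as an engineer would, in place of code of your own. Each camera call takes 0.05 s, during which the arm holds its last target.

## Working session

There is one attempt and no reset: what is moved stays moved. The work goes in short steps, Python scripts to look and compute and a shell command to move; the robot and the scene stay as the last step left them, time stands still between calls to the robot, and variables do not carry over. Pictures are saved under pics/ and viewed, and the job is handed in when it is done.

```bash
mkdir -p pics
cat > h.py <<'E'
import numpy as np, cv2, pickle
from scipy.spatial.transform import Rotation as R
from plant import r, viewer, order
def cap(name,fn):
    s=r.get_state(); c=viewer.capture(name); c['state']=s
    cv2.imwrite('pics/'+fn+'.png',c['pixels']); pickle.dump(c,open('pics/'+fn+'.pkl','wb')); return c
def load(fn): return pickle.load(open('pics/'+fn+'.pkl','rb'))
def pose(c):
    "camera-to-world R,t"
    if 'T_tool_cam' in c:
        s=c['state']; Rt=R.from_euler('xyz',s['eef_rot'],degrees=True).as_matrix()
        T=np.array(c['T_tool_cam']); return Rt@T[:3,:3], Rt@T[:3,3]+np.array(s['tcp_pos'])
    Rm=cv2.Rodrigues(np.array(c['rvec'],float))[0]; return Rm.T, -Rm.T@np.array(c['tvec'],float).ravel()
def ray(c,u,v):
    K=np.array([[c['fx'],0,c['cx']],[0,c['fy'],c['cy']],[0,0,1]],float)
    p=cv2.undistortPoints(np.array([[[u,v]]],float),K,np.array([c['k1'],0,0,0,0.]))[0,0]
    return np.array([p[0],p[1],1.])
def pt(c,u,v,rad=1):
    d=c['depth'][int(v)-rad:int(v)+rad+1,int(u)-rad:int(u)+rad+1]; d=d[d>0]
    Rm,t=pose(c); return Rm@(ray(c,u,v)*np.median(d))+t
def atz(c,u,v,z):
    Rm,t=pose(c); d=Rm@ray(c,u,v); return t+d*(z-t[2])/d[2]
def tri(obs):
    A=np.zeros((3,3));b=np.zeros(3);L=[]
    for c,u,v in obs:
        Rm,t=pose(c); d=Rm@ray(c,u,v); d/=np.linalg.norm(d); P=np.eye(3)-np.outer(d,d); A+=P;b+=P@t; L.append((P,t))
    x=np.linalg.solve(A,b); return x,[np.linalg.norm(P@(x-t)) for P,t in L]
E
python3 - <<'E'
from h import *
for n in ['scene','top','wrist']:
    c=cap(n,n+'0'); print(n,{k:v for k,v in c.items() if k not in('pixels','depth','state')})
    print(pose(c))
print(r.get_state(), r.hold_point_z)
E
```

```text
scene {'fx': 410.6926050945651, 'fy': 410.6926050945651, 'cx': 248.03875298526756, 'cy': 180.98522527166753, 'k1': 0.011734393821063518, 'rvec': array([ 1.94859242, -0.88708828,  0.48290876]), 'tvec': array([-0.3889082 ,  0.31383073,  0.78155611])}
(array([[ 0.66449512, -0.38994294,  0.63748784],
       [-0.74706283, -0.32547901,  0.57962104],
       [-0.01853022, -0.86139882, -0.50759109]]), array([-0.11742883, -0.6413999 ,  0.65983778]))
top {'fx': 355.94523976109485, 'fy': 355.94523976109485, 'cx': 262.53400346858075, 'cy': 197.99697013913587, 'k1': -0.07232706650720241, 'rvec': array([ 2.12485543, -2.16323078,  0.15293197]), 'tvec': array([-0.01060818,  0.54964028,  1.13726073])}
(array([[-0.01755327, -0.98922804,  0.1453264 ],
       [-0.99983485,  0.018051  ,  0.00210682],
       [-0.00470741, -0.14526542, -0.98938152]]), array([ 0.37825936, -0.02292399,  1.20497854]))
wrist {'fx': 283.6689425582511, 'fy': 283.6689425582511, 'cx': 254.80074588807813, 'cy': 186.56932138498658, 'k1': 0.019172277512253786, 'T_tool_cam': array([[ 4.13820360e-04, -2.97746244e-01,  9.54644962e-01,
  
[... 440 characters left out ...]
40553, 0.59324509, 0.38373832]))
{'time_s': 0.15, 'joints': array([ 8.42301920e+01,  2.05831134e+01,  6.44061601e-01, -1.57240757e-02,
       -7.01355137e+01, -1.65061807e+01]), 'qd': array([ 0.13389305, -0.08597614,  0.17360297,  0.15053805, -0.09172249,
        0.0211598 ]), 'joint_torque': array([-9.05012366e-04, -5.83272350e+01,  2.93292063e+01,  7.00140059e+00,
        8.82320601e-03, -9.93887920e-05]), 'tcp_pos': array([0.25575553, 0.6242529 , 0.22580859]), 'eef_rot': array([  95.29361457,   89.92398276, -106.98772673]), 'contact_force': array([-1.23009094,  0.79435913,  0.18921093]), 'moment': array([ 0.00766983, -0.01689138, -0.00416014]), 'gripper_width': 0.08717548092977814} 0.0188
```

View pics/scene0.png

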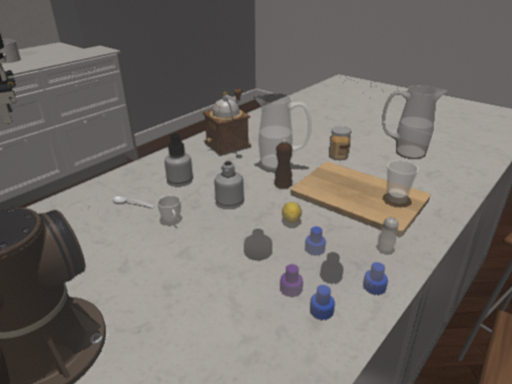

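View pics/top0.png

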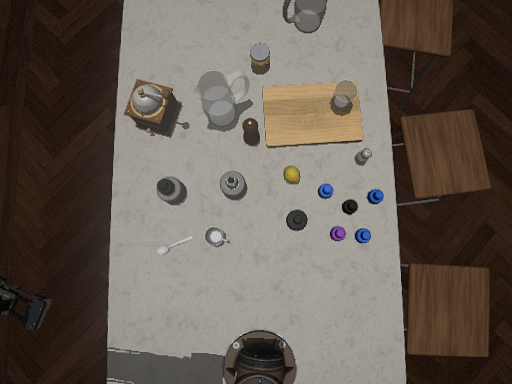

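View pics/wrist0.png

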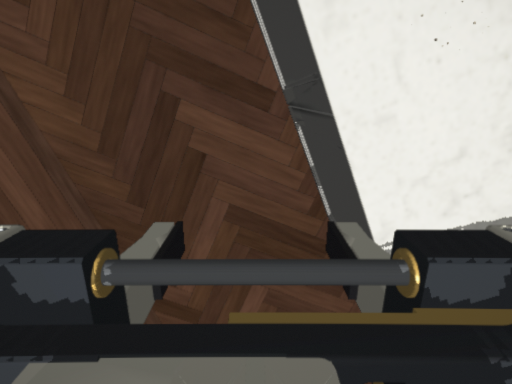

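Run:
```python
from h import *
t=load('top0');s=load('scene0')
a=cv2.resize(t['pixels'][150:250,150:250],(600,600),interpolation=cv2.INTER_CUBIC)
cv2.imwrite('pics/t_a.png',a)
a=cv2.resize(t['pixels'][150:250,280:400],(720,600),interpolation=cv2.INTER_CUBIC)
cv2.imwrite('pics/t_b.png',a)
a=cv2.resize(s['pixels'][120:220,150:270],(720,600),interpolation=cv2.INTER_CUBIC)
cv2.imwrite('pics/s_a.png',a)
a=cv2.resize(s['pixels'][220:320,240:400],(800,500),interpolation=cv2.INTER_CUBIC)
cv2.imwrite('pics/s_b.png',a)
for u,v in [(350,207),(297,219),(232,178),(166,186),(326,190),(376,196),(338,233),(363,236),(364,155),(216,236)]: print('top',u,v,pt(t,u,v).round(4))
for u,v in [(332,260),(258,238),(228,168),(177,140),(315,232),(389,225),(169,203)]: print('scene',u,v,pt(s,u,v).round(4))
```

```text
top 350 207 [ 0.512  -0.3049  0.057 ]
top 297 219 [ 0.476  -0.1305  0.0593]
top 232 178 [0.601  0.0727 0.126 ]
top 166 186 [0.5754 0.2714 0.1494]
top 326 190 [ 0.5689 -0.2281  0.0609]
top 376 196 [ 0.5463 -0.3921  0.0595]
top 338 233 [ 0.4283 -0.2612  0.0593]
top 363 236 [ 0.417  -0.3417  0.0595]
top 364 155 [ 0.6786 -0.3537  0.0838]
top 216 236 [0.4282 0.1385 0.004 ]
scene 332 260 [ 0.5024 -0.3179  0.059 ]
scene 258 238 [ 0.4643 -0.1403  0.0508]
scene 228 168 [0.5802 0.0663 0.1181]
scene 177 140 [0.5753 0.2731 0.1436]
scene 315 232 [ 0.5601 -0.2358  0.0599]
scene 389 225 [ 0.669  -0.3656  0.081 ]
scene 169 203 [0.4396 0.1631 0.0328]
```

View pics/t_a.png

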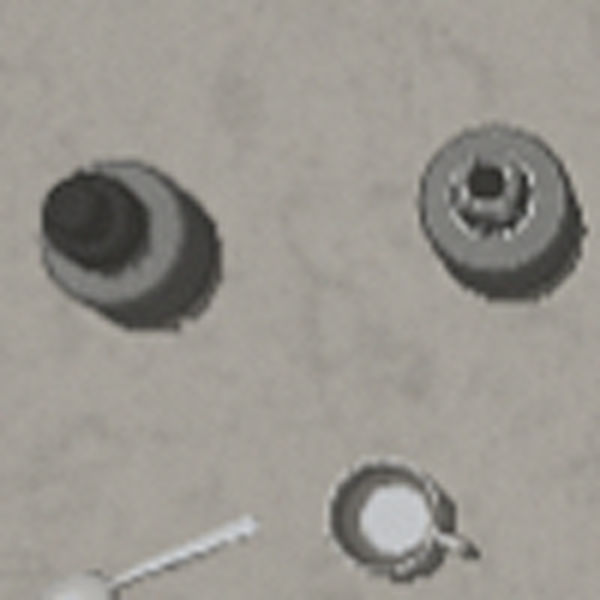

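View pics/t_b.png

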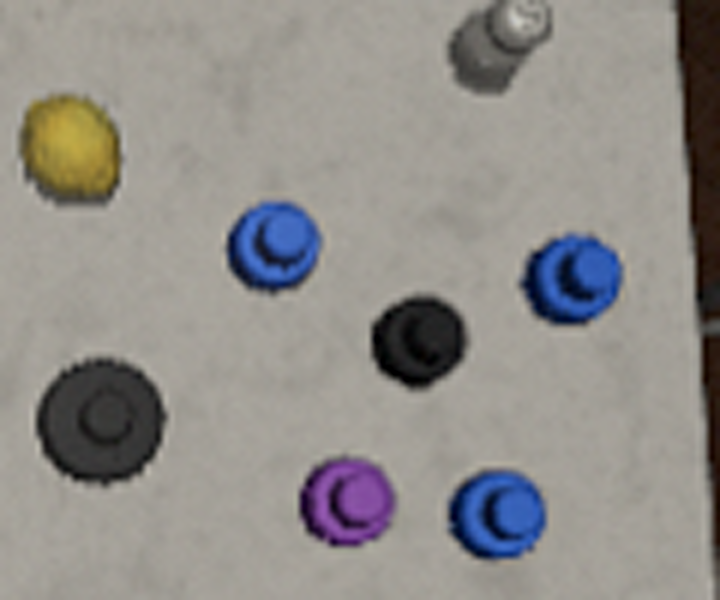

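View pics/s_a.png

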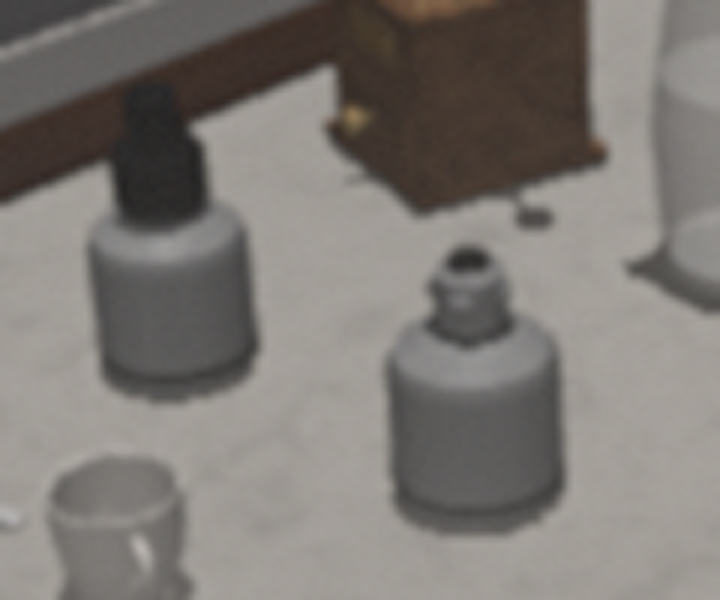

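View pics/s_b.png

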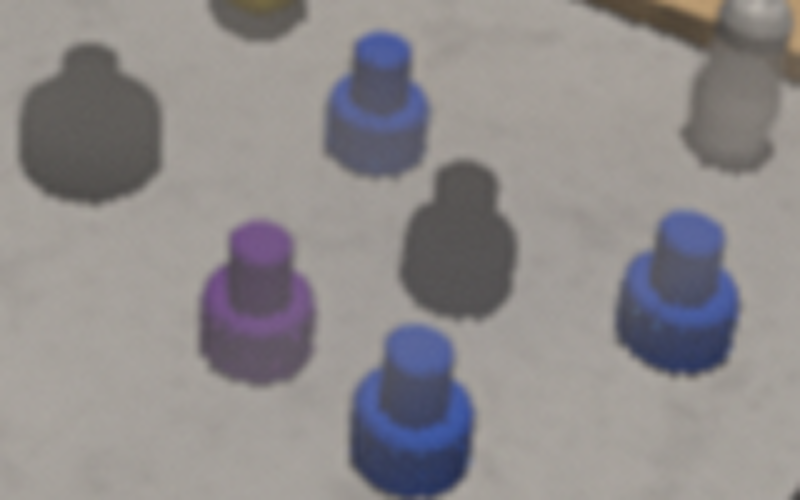

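Run:
```python
from h import *
t=load('top0');s=load('scene0')
f=lambda x,y,k,ox,oy:((x+.5)/k-.5+ox,(y+.5)/k-.5+oy)
for n,a,b in [('cap knob',f(427,333,6,280,150),f(466,175,5,240,220)),('seal',f(487,180,6,150,150),f(467,259,6,150,120)),
 ('wide',f(106,415,6,280,150),f(92,58,5,240,220)),('closed',f(86,215,6,150,150),f(150,95,6,150,120)),
 ('blue near',f(515,511,6,280,150),f(420,349,5,240,220)),('purple',f(361,500,6,280,150),f(263,243,5,240,220)),('blueR',f(588,274,6,280,150),f(690,235,5,240,220)),('blueF',f(287,240,6,280,150),f(382,51,5,240,220))]:
    x,e=tri([(t,*a),(s,*b)]); print(n,x.round(4),np.round(e,4), pt(t,*np.round(a)).round(4), pt(s,*np.round(b)).round(4))
s=r.get_state(); print(R.from_euler('xyz',s['eef_rot'],degrees=True).as_matrix().round(3))
```

```text
cap knob [ 0.519  -0.3085  0.0577] [0.0012 0.0012] [ 0.5182 -0.3078  0.06  ] [ 0.5176 -0.311   0.0592]
seal [0.5943 0.0784 0.125 ] [0.0025 0.0025] [0.5947 0.0758 0.1263] [0.5868 0.076  0.1277]
wide [ 0.4764 -0.1309  0.0593] [0.0006 0.0006] [ 0.476  -0.1305  0.0593] [ 0.4722 -0.1337  0.0635]
closed [0.5739 0.2767 0.1582] [0.0022 0.0022] [0.5775 0.2759 0.1554] [0.5747 0.2792 0.1584]
blue near [ 0.4205 -0.3502  0.056 ] [0.0007 0.0007] [ 0.42   -0.348   0.0607] [ 0.4177 -0.3517  0.06  ]
purple [ 0.4283 -0.267   0.0569] [0.0005 0.0005] [ 0.4281 -0.2673  0.0611] [ 0.4252 -0.268   0.06  ]
blueR [ 0.5498 -0.3996  0.0554] [0.0008 0.0008] [ 0.5495 -0.399   0.0596] [ 0.5446 -0.4032  0.0603]
blueF [ 0.5701 -0.2327  0.0591] [0.0006 0.0006] [ 0.569  -0.2315  0.0603] [ 0.5689 -0.2328  0.0592]
[[-0.    -0.379 -0.925]
 [-0.001 -0.925  0.379]
 [-1.     0.001 -0.   ]]
```

```bash
cat >> h.py <<'E'
def go(target,jaw=None):
    "print tool-axis shift to target TCP, turn to vertical with jaw axis at angle jaw (deg, mod 180)"
    s=r.get_state(); M=R.from_euler('xyz',s['eef_rot'],degrees=True)
    d=M.inv().apply(np.array(target)-s['tcp_pos']); out=dict(zip(['tx','ty','tz'],d.round(4)))
    if jaw is not None:
        best=None
        for k in (0,180):
            a=np.radians(jaw+k); y=np.array([np.cos(a),np.sin(a),0]); x=np.array([0,0,-1.]); T=np.stack([x,y,np.cross(x,y)],1)
            v=(M.inv()*R.from_matrix(T)).as_rotvec(degrees=True)
            if best is None or np.linalg.norm(v)<np.linalg.norm(best): best=v
        out.update(zip(['ax','ay','az'],best.round(2)))
    y=M.as_matrix()[:,1]
    print('go',out,'| t',round(s['time_s'],2),'tcp',np.round(s['tcp_pos'],4),'jaw',np.degrees(np.arctan2(y[1],y[0])).round(1),'q',s['joints'].round(1),'F',s['contact_force'].round(1),'w',round(s['gripper_width'],4))
E
python3 - <<'E'
from h import *
t=load('top0'); Rm,tt=pose(t)
K=np.array([[t['fx'],0,t['cx']],[0,t['fy'],t['cy']],[0,0,1]],float)
v,u=np.mgrid[0:384,0:512]
p=cv2.undistortPoints(np.stack([u,v],-1).reshape(-1,1,2).astype(float),K,np.array([t['k1'],0,0,0,0.]))[:,0]
P=(np.c_[p,np.ones(len(p))]*t['depth'].reshape(-1,1))@Rm.T+tt
P=P[t['depth'].ravel()>0]
for lo,hi in [(.1,.2),(.2,.45)]:
    Q=P[(P[:,2]>lo)&(P[:,2]<hi)&(P[:,0]>.15)&(np.abs(P[:,1])<.6)]
    g=np.unique((Q[:,:2]/.05).round().astype(int),axis=0)*.05
    print(lo,[tuple(x.round(2)) for x in g], Q[:,2].max())
go([.5,.2,.32],30); go([.518,-.308,.15],-47)
E
```

```text
0.1 [(np.float64(0.55), np.float64(0.25)), (np.float64(0.55), np.float64(0.3)), (np.float64(0.6), np.float64(0.05)), (np.float64(0.6), np.float64(0.1)), (np.float64(0.6), np.float64(0.25)), (np.float64(0.6), np.float64(0.3)), (np.float64(0.75), np.float64(0.0)), (np.float64(0.75), np.float64(0.05)), (np.float64(0.8), np.float64(0.0)), (np.float64(0.8), np.float64(0.05)), (np.float64(0.8), np.float64(0.1)), (np.float64(0.8), np.float64(0.15)), (np.float64(0.8), np.float64(0.3)), (np.float64(0.8), np.float64(0.35)), (np.float64(0.8), np.float64(0.4)), (np.float64(0.8), np.float64(0.45)), (np.float64(0.85), np.float64(-0.35)), (np.float64(0.85), np.float64(-0.3)), (np.float64(0.85), np.float64(-0.25)), (np.float64(0.85), np.float64(0.05)), (np.float64(0.85), np.float64(0.1)), (np.float64(0.85), np.float64(0.15)), (np.float64(0.85), np.float64(0.25)), (np.float64(0.85), np.float64(0.3)), (np.float64(0.85), np.float64(0.35)), (np.float64(0.85), np.float64(0.4)), (np.float64(0.9), np.float64(-0.35)), (np.float64(0.9), np.float64(-0.3)), (np.float64(0.9), np.float64(-0.25)), (np.float64(0.9
[... 1475 characters left out ...]
.85), np.float64(0.35)), (np.float64(0.9), np.float64(0.05)), (np.float64(0.9), np.float64(0.1)), (np.float64(0.9), np.float64(0.15))] 0.4023947368463273
go {'tx': np.float64(-0.0937), 'ty': np.float64(0.3001), 'tz': np.float64(-0.3869), 'ax': np.float64(37.72), 'ay': np.float64(-0.03), 'az': np.float64(-0.07)} | t 0.15 tcp [0.2558 0.6243 0.2258] jaw -112.3 q [ 84.2  20.6   0.6  -0.  -70.1 -16.5] F [-1.2  0.8  0.2] w 0.0872
go {'tx': np.float64(0.0769), 'ty': np.float64(0.7631), 'tz': np.float64(-0.5961), 'ax': np.float64(-65.28), 'ay': np.float64(0.04), 'az': np.float64(-0.07)} | t 0.15 tcp [0.2558 0.6243 0.2258] jaw -112.3 q [ 84.2  20.6   0.6  -0.  -70.1 -16.5] F [-1.2  0.8  0.2] w 0.0872
```

```bash
python3 -m creep '[{"tx":-0.015,"ty":0.015,"tz":-0.022,"ax":2},{"tx":-0.03,"ty":0.04,"tz":-0.058,"ax":6},{"tx":-0.05,"ty":0.065,"tz":-0.094,"ax":10},{"tx":-0.07,"ty":0.09,"tz":-0.13,"ax":14},{"tx":-0.09,"ty":0.115,"tz":-0.166,"ax":18}]'
python3 -c "
from h import *
go([.5,.25,.32],26); go([.518,-.308,.2],-31)"
```

```text
go {'tx': np.float64(-0.0938), 'ty': np.float64(0.2538), 'tz': np.float64(-0.3679), 'ax': np.float64(41.72), 'ay': np.float64(-0.03), 'az': np.float64(-0.07)} | t 0.15 tcp [0.2558 0.6243 0.2258] jaw -112.3 q [ 84.2  20.6   0.6  -0.  -70.1 -16.5] F [-1.2  0.8  0.2] w 0.0872
go {'tx': np.float64(0.0269), 'ty': np.float64(0.7632), 'tz': np.float64(-0.5961), 'ax': np.float64(-81.28), 'ay': np.float64(0.05), 'az': np.float64(-0.07)} | t 0.15 tcp [0.2558 0.6243 0.2258] jaw -112.3 q [ 84.2  20.6   0.6  -0.  -70.1 -16.5] F [-1.2  0.8  0.2] w 0.0872invalid input
```

```bash
python3 -m creep '[{"ax":2,"ay":0,"az":0,"tx":-0.015,"ty":0.015,"tz":-0.022,"fingers":0.06},{"ax":6,"ay":0,"az":0,"tx":-0.03,"ty":0.04,"tz":-0.058,"fingers":0.06},{"ax":10,"ay":0,"az":0,"tx":-0.05,"ty":0.065,"tz":-0.094,"fingers":0.06},{"ax":14,"ay":0,"az":0,"tx":-0.07,"ty":0.09,"tz":-0.13,"fingers":0.06},{"ax":18,"ay":0,"az":0,"tx":-0.09,"ty":0.115,"tz":-0.166,"fingers":0.06}]'
python3 -c "
from h import *
go([.5,.25,.32],26); go([.518,-.308,.2],-31)"
```

```text
time_s: 0.65
tcp_pos: [0.3664, 0.4536, 0.3171]
eef_rot: [103.6, 90.0, -116.8]
contact_force: [0.3, 1.1, 0.6]
gripper_width: 0.0604
go {'tx': np.float64(-0.0028), 'ty': np.float64(0.0684), 'tz': np.float64(-0.2337), 'ax': np.float64(23.58), 'ay': np.float64(-0.01), 'az': np.float64(-0.02)} | t 0.65 tcp [0.3664 0.4536 0.3171] jaw -130.4 q [ 70.3   9.3  -2.8  -0.  -77.9 -20.7] F [0.3 1.1 0.6] w 0.0604
go {'tx': np.float64(0.1174), 'ty': np.float64(0.4815), 'tz': np.float64(-0.6092), 'ax': np.float64(80.58), 'ay': np.float64(-0.02), 'az': np.float64(-0.02)} | t 0.65 tcp [0.3664 0.4536 0.3171] jaw -130.4 q [ 70.3   9.3  -2.8  -0.  -77.9 -20.7] F [0.3 1.1 0.6] w 0.0604
```

```bash
python3 -m creep '[{"ax":5,"ay":0,"az":0,"tx":0,"ty":0.014,"tz":-0.047,"fingers":0.06},{"ax":10,"ay":0,"az":0,"tx":0,"ty":0.028,"tz":-0.094,"fingers":0.06},{"ax":15,"ay":0,"az":0,"tx":0,"ty":0.042,"tz":-0.141,"fingers":0.06},{"ax":20,"ay":0,"az":0,"tx":0,"ty":0.056,"tz":-0.188,"fingers":0.06},{"ax":24,"ay":0,"az":0,"tx":0,"ty":0.07,"tz":-0.234,"fingers":0.06}]'
python3 -c "
from h import *
go([.5,.25,.32],26); go([.58,0.04,.32],4);go([.51,-.29,.25],-31)"
```

```text
time_s: 1.15
tcp_pos: [0.4998, 0.2487, 0.3166]
eef_rot: [-49.7, 90.0, 65.8]
contact_force: [1.3, 1.1, -0.8]
gripper_width: 0.0599
go {'tx': np.float64(-0.0034), 'ty': np.float64(-0.0008), 'tz': np.float64(0.0011), 'ax': np.float64(-0.46), 'ay': np.float64(0.01), 'az': np.float64(0.01)} | t 1.15 tcp [0.4998 0.2487 0.3166] jaw -154.5 q [ 46.5   6.9  -5.8  -0.  -77.4 -21. ] F [ 1.3  1.1 -0.8] w 0.0599
go {'tx': np.float64(-0.0034), 'ty': np.float64(0.0176), 'tz': np.float64(-0.2229), 'ax': np.float64(21.54), 'ay': np.float64(0.01), 'az': np.float64(0.01)} | t 1.15 tcp [0.4998 0.2487 0.3166] jaw -154.5 q [ 46.5   6.9  -5.8  -0.  -77.4 -21. ] F [ 1.3  1.1 -0.8] w 0.0599
go {'tx': np.float64(0.0665), 'ty': np.float64(0.223), 'tz': np.float64(-0.4904), 'ax': np.float64(56.54), 'ay': np.float64(0.01), 'az': np.float64(0.0)} | t 1.15 tcp [0.4998 0.2487 0.3166] jaw -154.5 q [ 46.5   6.9  -5.8  -0.  -77.4 -21. ] F [ 1.3  1.1 -0.8] w 0.0599
```

```bash
python3 -m creep '[{"ax":4,"ay":0,"az":0,"tx":0,"ty":0.003,"tz":-0.045,"fingers":0.06},{"ax":8,"ay":0,"az":0,"tx":0,"ty":0.007,"tz":-0.09,"fingers":0.06},{"ax":13,"ay":0,"az":0,"tx":0,"ty":0.01,"tz":-0.135,"fingers":0.06},{"ax":17,"ay":0,"az":0,"tx":0,"ty":0.014,"tz":-0.18,"fingers":0.06},{"ax":21,"ay":0,"az":0,"tx":0,"ty":0.017,"tz":-0.21,"fingers":0.06}]'
python3 -m creep '[{"ax":0,"ay":0,"az":0,"tx":0,"ty":0,"tz":0,"fingers":0.06},{"ax":0,"ay":0,"az":0,"tx":0,"ty":0,"tz":0,"fingers":0.06}]'
python3 -c "
from h import *
cap('wrist','wA')
go([.51,-.29,.25],-31)"
```

```text
time_s: 1.65
tcp_pos: [0.5754, 0.0514, 0.3163]
eef_rot: [122.1, 90.0, -143.4]
contact_force: [0.1, 0.4, -1.0]
gripper_width: 0.0599
time_s: 1.85
tcp_pos: [0.575, 0.0533, 0.3161]
eef_rot: [92.9, 90.0, -172.4]
contact_force: [1.1, 0.4, -0.2]
gripper_width: 0.0602
go {'tx': np.float64(0.0663), 'ty': np.float64(0.0929), 'tz': np.float64(-0.3375), 'ax': np.float64(35.72), 'ay': np.float64(-0.0), 'az': np.float64(-0.03)} | t 1.9 tcp [0.5748 0.054  0.3163] jaw -175.3 q [ 24.8   8.8  -3.5  -0.  -77.7 -20. ] F [ 0.1 -0.4  0.4] w 0.0601
```

View pics/wA.png

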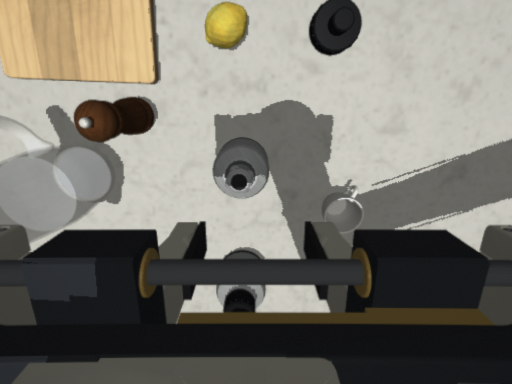

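Run:
```python
from h import *
w=load('wA')
a=cv2.resize(w['pixels'][130:210,190:290],(800,640)[:2],interpolation=cv2.INTER_CUBIC)[:600]
cv2.imwrite('pics/wA_c.png',a)
```

```text
(no output)
```

View pics/wA_c.png

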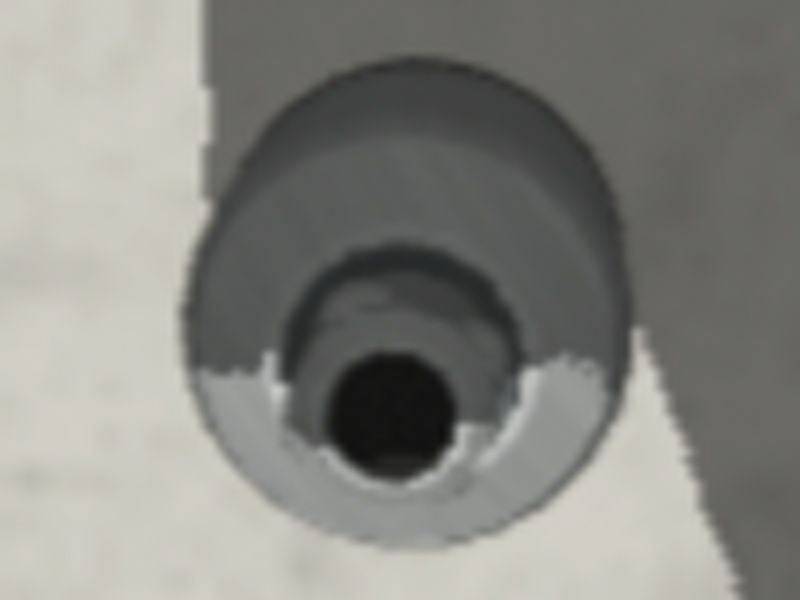

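```bash
python3 -m creep '[{"ax":4,"ay":0,"az":0,"tx":0.005,"ty":0.01,"tz":-0.038,"fingers":0.06},{"ax":9,"ay":0,"az":0,"tx":0.01,"ty":0.02,"tz":-0.083,"fingers":0.06},{"ax":14,"ay":0,"az":0,"tx":0.02,"ty":0.034,"tz":-0.128,"fingers":0.06},{"ax":19,"ay":0,"az":0,"tx":0.03,"ty":0.046,"tz":-0.173,"fingers":0.06},{"ax":24,"ay":0,"az":0,"tx":0.04,"ty":0.059,"tz":-0.215,"fingers":0.06}]'
python3 -c "
from h import *
go([.51,-.29,.25],-31)"
```

```text
time_s: 2.4
tcp_pos: [0.5336, -0.1654, 0.2765]
eef_rot: [-62.3, 90.0, 8.4]
contact_force: [0.9, -0.0, 0.2]
gripper_width: 0.0601
go {'tx': np.float64(0.0265), 'ty': np.float64(-0.0189), 'tz': np.float64(-0.1254), 'ax': np.float64(11.69), 'ay': np.float64(0.02), 'az': np.float64(0.04)} | t 2.4 tcp [ 0.5336 -0.1654  0.2765] jaw 160.7 q [  2.9   7.9  -9.7  -0.  -72.4 -22.2] F [ 0.9 -0.   0.2] w 0.0601
```

```bash
python3 -m creep '[{"ax":3,"ay":0,"az":0,"tx":0.005,"ty":-0.004,"tz":-0.03,"fingers":0.06},{"ax":6,"ay":0,"az":0,"tx":0.01,"ty":-0.01,"tz":-0.06,"fingers":0.06},{"ax":10,"ay":0,"az":0,"tx":0.018,"ty":-0.015,"tz":-0.095,"fingers":0.06},{"ax":12,"ay":0,"az":0,"tx":0.026,"ty":-0.019,"tz":-0.12,"fingers":0.06},{"ax":12,"ay":0,"az":0,"tx":0.026,"ty":-0.019,"tz":-0.12,"fingers":0.06}]'
python3 -m creep '[{"ax":0,"ay":0,"az":0,"tx":0,"ty":0,"tz":0,"fingers":0.06},{"ax":0,"ay":0,"az":0,"tx":0,"ty":0,"tz":0,"fingers":0.06}]'
python3 - <<'E'
from h import *
w=load('wA');t=load('top0');s=load('scene0')
f=lambda x,y,k,ox,oy:((x+.5)/k-.5+ox,(y+.5)/k-.5+oy)
a=f(393,413,8,190,130); print('w at z.126',atz(w,*a,.126),pt(w,*a))
print('tops', atz(t,*f(487,180,6,150,150),.126), atz(s,*f(467,259,6,150,120),.126))
print(tri([(w,*a),(t,*f(487,180,6,150,150))]),tri([(w,*a),(s,*f(467,259,6,150,120))]))
print(tri([(w,*a),(t,*f(487,180,6,150,150)),(s,*f(467,259,6,150,120))]))
cap('wrist','wB'); go([.518,-.308,.15],-31)
E
```

```text
time_s: 2.9
tcp_pos: [0.5114, -0.2856, 0.2491]
eef_rot: [106.1, 89.9, 164.8]
contact_force: [-0.0, -0.3, -0.4]
gripper_width: 0.0602
time_s: 3.1
tcp_pos: [0.5128, -0.2836, 0.2509]
eef_rot: [-65.3, 90.0, -6.4]
contact_force: [-0.7, 0.0, 0.7]
gripper_width: 0.0603
w at z.126 [0.59362148 0.07493635 0.126     ] [0.59363306 0.07503443 0.12566761]
tops [0.59605693 0.07659338 0.126     ] [0.59080164 0.07839343 0.126     ]
(array([0.59467288, 0.0755643 , 0.12719316]), [np.float64(0.0014340954061778915), np.float64(0.0014340954061780285)]) (array([0.59230444, 0.07688887, 0.12544405]), [np.float64(0.0021844670870643465), np.float64(0.0021844670870643083)])
(array([0.59381388, 0.07706435, 0.12525849]), [np.float64(0.0018371551641596926), np.float64(0.0023869920237963764), np.float64(0.003081311998964177)])
go {'tx': np.float64(0.101), 'ty': np.float64(-0.017), 'tz': np.float64(-0.0183), 'ax': np.float64(-0.15), 'ay': np.float64(0.02), 'az': np.float64(0.04)} | t 3.15 tcp [ 0.5128 -0.2835  0.251 ] jaw 148.8 q [ -9.8  11.3  -8.8  -0.  -69.8 -21.3] F [-0.   0.2  0.3] w 0.0598
```

View pics/wB.png

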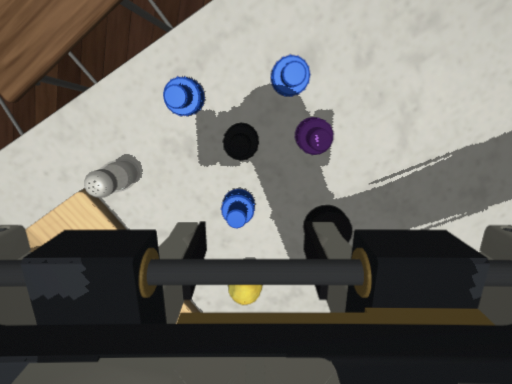

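Run:
```python
from h import *
w=load('wB')
a=cv2.resize(w['pixels'][110:170,205:280],(750,600),interpolation=cv2.INTER_CUBIC).astype(float)
a=np.clip(a*6,0,255); cv2.imwrite('pics/wB_c.png',a.astype(np.uint8))
d=cv2.resize(w['depth'][110:170,205:280],(750,600),interpolation=cv2.INTER_NEAREST)
print(d[d>0].min(),d.max()); d=np.clip((d-.28)/(.16)*255,0,255); cv2.imwrite('pics/wB_d.png',cv2.applyColorMap(d.astype(np.uint8),cv2.COLORMAP_JET))
```

```text
0.3453208 0.42305112
```

View pics/wB_c.png

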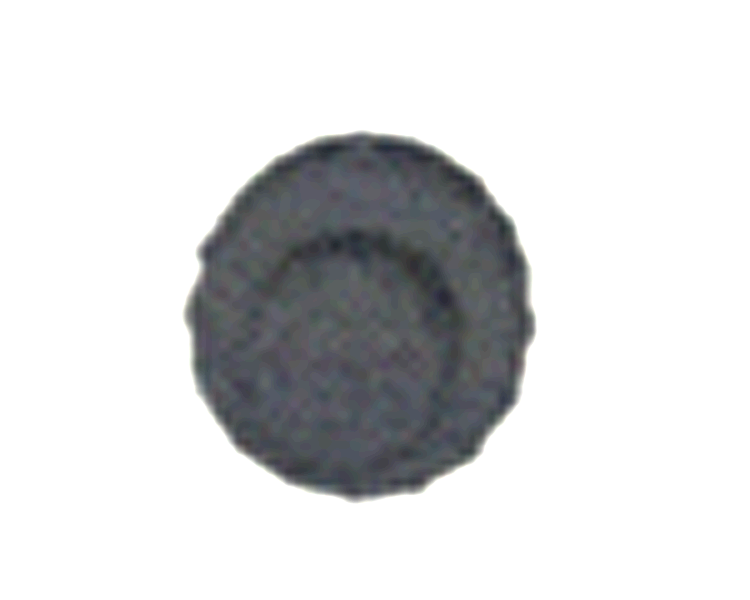

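View pics/wB_d.png

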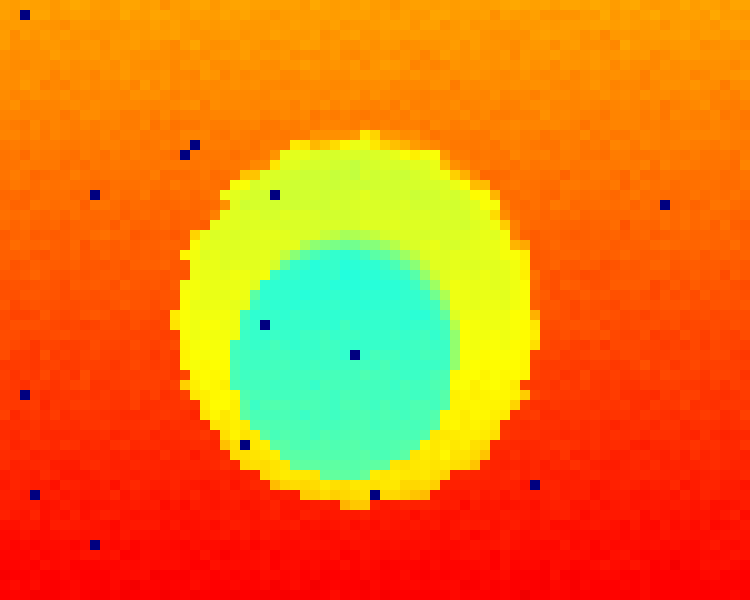

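Run:
```python
from h import *
w=load('wB');t=load('top0');s=load('scene0')
f=lambda x,y,k,ox,oy:((x+.5)/k-.5+ox,(y+.5)/k-.5+oy)
a=f(345,362,10,205,110); print(atz(w,*a,.06),pt(w,*a,2))
b=f(427,333,6,280,150);c=f(466,175,5,240,220)
print(atz(t,*b,.06),atz(s,*c,.06),tri([(w,*a),(t,*b)]),tri([(w,*a),(t,*b),(s,*c)]))
x=atz(w,*a,.06); go([x[0],x[1],.11],149)
```

```text
[ 0.5165459  -0.31528914  0.06      ] [ 0.51656777 -0.315271    0.05983339]
[ 0.51791334 -0.30696216  0.06      ] [ 0.517549   -0.31044432  0.06      ] (array([ 0.52019739, -0.31274427,  0.03656008]), [np.float64(0.0005709117308023862), np.float64(0.0005709117308025633)]) (array([ 0.51797704, -0.31084982,  0.05759801]), [np.float64(0.004283502044761139), np.float64(0.0032110235868787), np.float64(0.001806083357146506)])
go {'tx': np.float64(0.141), 'ty': np.float64(-0.0195), 'tz': np.float64(-0.0253), 'ax': np.float64(-0.15), 'ay': np.float64(0.02), 'az': np.float64(0.04)} | t 3.15 tcp [ 0.5128 -0.2835  0.251 ] jaw 148.8 q [ -9.8  11.3  -8.8  -0.  -69.8 -21.3] F [-0.   0.2  0.3] w 0.0598
```

```bash
cat >> h.py <<'E'
def cloud(c):
    K=np.array([[c['fx'],0,c['cx']],[0,c['fy'],c['cy']],[0,0,1]],float); Rm,tt=pose(c)
    v,u=np.mgrid[0:384,0:512]
    p=cv2.undistortPoints(np.stack([u,v],-1).reshape(-1,1,2).astype(float),K,np.array([c['k1'],0,0,0,0.]))[:,0]
    P=(np.c_[p,np.ones(len(p))]*c['depth'].reshape(-1,1))@Rm.T+tt
    return P[c['depth'].ravel()>0]
def topc(c,x,y,zlo,zhi,rad):
    P=cloud(c); q=P[(np.hypot(P[:,0]-x,P[:,1]-y)<rad)&(P[:,2]>zlo)&(P[:,2]<zhi)]
    if len(q)<5: return None
    m=q[:,:2]; ctr,rr=cv2.minEnclosingCircle(m.astype(np.float32))
    return np.r_[np.median(q[:,2]),len(q),(m.max(0)+m.min(0))/2,m.mean(0),ctr,rr].round(4)
E
python3 - <<'E'
from h import *
np.set_printoptions(suppress=True)
for n in ['top0','scene0','wA','wB']:
    c=load(n)
    for nm,x,y,z in [('cap',.518,-.31,.06),('blueF',.569,-.232,.06),('blueR',.548,-.40,.06),('purple',.428,-.267,.06),('bluen',.42,-.35,.06),('wide',.476,-.131,.06),('seal',.594,.076,.126),('closed',.575,.277,.155)]:
        print(n,nm,topc(c,x,y,z-.006,z+.006,.03))
E
```

```text
top0 cap [ 0.0599 60.      0.521  -0.3145  0.5202 -0.3139  0.5206 -0.3142  0.0141]
top0 blueF [ 0.0598 59.      0.5725 -0.2323  0.5723 -0.2329  0.5731 -0.2326  0.0143]
top0 blueR [ 0.0599 52.      0.5514 -0.4016  0.5513 -0.401   0.5509 -0.4015  0.0131]
top0 purple [ 0.0598 62.      0.4314 -0.2683  0.4302 -0.2682  0.4313 -0.2686  0.0145]
top0 bluen [ 0.0597 62.      0.4217 -0.3512  0.4215 -0.35    0.4208 -0.3513  0.0149]
top0 wide [ 0.0603 57.      0.4792 -0.1322  0.4787 -0.1323  0.4787 -0.1317  0.0136]
top0 seal [ 0.1246 66.      0.5938  0.0777  0.5928  0.0772  0.594   0.0778  0.0154]
top0 closed [ 0.1549 69.      0.5798  0.2827  0.5798  0.2825  0.5799  0.2833  0.0143]
scene0 cap [  0.0593 104.       0.5149  -0.3146   0.5126  -0.3148   0.5148  -0.3145
   0.0147]
scene0 blueF [ 0.0591 82.      0.5691 -0.2342  0.568  -0.2348  0.5691 -0.2342  0.0136]
scene0 blueR [  0.0599 112.       0.5472  -0.4017   0.5453  -0.4027   0.5471  -0.4014
   0.0147]
scene0 purple [  0.0593 116.       0.4245  -0.2681   0.4229  -0.2699   0.4248  -0.2683
   0.0144]
scene0 bluen [  0.0597 135.       0.4168  -0.
[... 382 characters left out ...]
 wide [  0.0595 442.       0.4753  -0.1333   0.4761  -0.1326   0.4756  -0.1333
   0.0145]
wA seal [  0.1248 384.       0.5942   0.0757   0.5941   0.0751   0.5945   0.0765
   0.0158]
wA closed None
wB cap [  0.0597 393.       0.5174  -0.3151   0.517   -0.3152   0.5176  -0.3148
   0.014 ]
wB blueF [  0.0596 321.       0.5725  -0.2345   0.572   -0.2356   0.5722  -0.2345
   0.0143]
wB blueR [  0.0596 471.       0.5499  -0.4032   0.5494  -0.4029   0.55    -0.4033
   0.0139]
wB purple [  0.0597 416.       0.4278  -0.2694   0.4281  -0.27     0.4278  -0.2694
   0.0142]
wB bluen [  0.0597 499.       0.419   -0.3528   0.4194  -0.3529   0.4191  -0.353
   0.014 ]
wB wide None
wB seal None
wB closed None
```

```bash
python3 -m creep '[{"ax":0,"ay":0,"az":0,"tx":0.02,"ty":-0.005,"tz":-0.006,"fingers":0.06},{"ax":0,"ay":0,"az":0,"tx":0.05,"ty":-0.01,"tz":-0.014,"fingers":0.06},{"ax":0,"ay":0,"az":0,"tx":0.085,"ty":-0.015,"tz":-0.02,"fingers":0.06},{"ax":0,"ay":0,"az":0,"tx":0.12,"ty":-0.02,"tz":-0.0245,"fingers":0.06},{"ax":0,"ay":0,"az":0,"tx":0.135,"ty":-0.02,"tz":-0.0245,"fingers":0.06}]'
python3 -m creep '[{"ax":0,"ay":0,"az":0,"tx":0,"ty":0,"tz":0,"fingers":0.06},{"ax":0,"ay":0,"az":0,"tx":0,"ty":0,"tz":0,"fingers":0.06}]'
python3 - <<'E'
from h import *
c=cap('wrist','wC')
print(topc(c,.517,-.315,.054,.066,.03)); go([.5174,-.315,.035],149)
E
```

```text
time_s: 3.65
tcp_pos: [0.5157, -0.3149, 0.1125]
eef_rot: [97.6, 89.8, 156.4]
contact_force: [-0.5, -0.0, -0.2]
gripper_width: 0.06
time_s: 3.85
tcp_pos: [0.5174, -0.3155, 0.1164]
eef_rot: [-102.1, 90.0, -43.3]
contact_force: [0.6, -0.1, -0.3]
gripper_width: 0.0604
[ 5.970e-02  8.940e+02  5.173e-01 -3.148e-01  5.167e-01 -3.158e-01
  5.171e-01 -3.147e-01  1.420e-02]
go {'tx': np.float64(0.0821), 'ty': np.float64(0.0009), 'tz': np.float64(0.0004), 'ax': np.float64(-0.19), 'ay': np.float64(0.01), 'az': np.float64(0.12)} | t 3.9 tcp [ 0.5178 -0.3157  0.1171] jaw 148.8 q [-12.9  19.3 -16.6   0.  -54.  -18.3] F [-0.2  0.6  1.3] w 0.0598
```

View pics/wC.png

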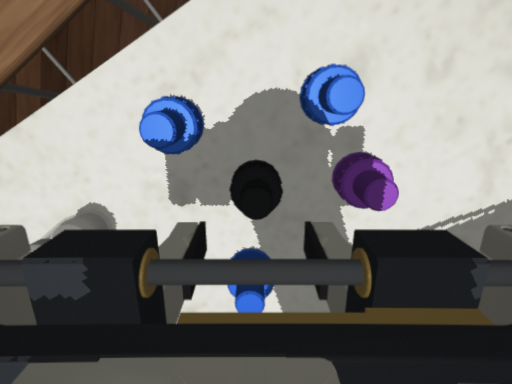

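```bash
python3 -m creep '[{"ax":0,"ay":0,"az":0,"tx":0.02,"ty":0,"tz":0,"fingers":0.06},{"ax":0,"ay":0,"az":0,"tx":0.042,"ty":0,"tz":0,"fingers":0.06},{"ax":0,"ay":0,"az":0,"tx":0.062,"ty":0,"tz":0,"fingers":0.06},{"ax":0,"ay":0,"az":0,"tx":0.075,"ty":0,"tz":0,"fingers":0.06},{"ax":0,"ay":0,"az":0,"tx":0.08,"ty":0,"tz":0,"fingers":0.06}]'
python3 -m creep '[{"ax":0,"ay":0,"az":0,"tx":0,"ty":0,"tz":0,"fingers":0.06},{"ax":0,"ay":0,"az":0,"tx":0,"ty":0,"tz":0,"fingers":0.06},{"ax":0,"ay":0,"az":0,"tx":0,"ty":0,"tz":0,"fingers":0.06}]'
python3 - <<'E'
from h import *
go([.5174,-.315,.035],149)
E
```

```text
time_s: 4.4
tcp_pos: [0.5168, -0.3158, 0.0355]
eef_rot: [-78.8, 90.0, -20.0]
contact_force: [0.4, 0.8, 0.5]
gripper_width: 0.0601
time_s: 4.7
tcp_pos: [0.5173, -0.3162, 0.0367]
eef_rot: [-76.8, 89.9, -18.1]
contact_force: [0.1, 0.2, 0.7]
gripper_width: 0.0597
go {'tx': np.float64(0.0017), 'ty': np.float64(0.0006), 'tz': np.float64(0.0011), 'ax': np.float64(-0.27), 'ay': np.float64(0.02), 'az': np.float64(0.1)} | t 4.7 tcp [ 0.5173 -0.3162  0.0367] jaw 148.7 q [-13.   24.6 -21.    0.  -44.3 -18.3] F [0.1 0.2 0.7] w 0.0597
```

```bash
python3 -m creep '[{"ax":0,"ay":0,"az":0,"tx":0.002,"ty":0,"tz":0.001,"fingers":0.04},{"ax":0,"ay":0,"az":0,"tx":0.002,"ty":0,"tz":0.001,"fingers":0.03},{"ax":0,"ay":0,"az":0,"tx":0.002,"ty":0,"tz":0.001,"fingers":0.02},{"ax":0,"ay":0,"az":0,"tx":0.002,"ty":0,"tz":0.001,"fingers":0.01},{"ax":0,"ay":0,"az":0,"tx":0.002,"ty":0,"tz":0.001,"fingers":0.01}]' 50
python3 -m creep '[{"ax":0,"ay":0,"az":0,"tx":0,"ty":0,"tz":0,"fingers":0.01},{"ax":0,"ay":0,"az":0,"tx":0,"ty":0,"tz":0,"fingers":0.01},{"ax":0,"ay":0,"az":0,"tx":0,"ty":0,"tz":0,"fingers":0.01}]' 50
python3 - <<'E'
from h import *
go([.5174,-.315,.035],149)
E
```

```text
time_s: 5.2
tcp_pos: [0.5171, -0.3152, 0.0336]
eef_rot: [124.3, 90.0, -177.0]
contact_force: [0.8, 0.3, 0.9]
gripper_width: 0.027
time_s: 5.5
tcp_pos: [0.5171, -0.3151, 0.0336]
eef_rot: [128.8, 90.0, -172.4]
contact_force: [0.0, -0.3, -0.4]
gripper_width: 0.0275
go {'tx': np.float64(-0.0014), 'ty': np.float64(-0.0002), 'tz': np.float64(0.0003), 'ax': np.float64(-0.28), 'ay': np.float64(-0.0), 'az': np.float64(-0.0)} | t 5.5 tcp [ 0.5171 -0.3151  0.0336] jaw 148.7 q [-12.9  24.8 -21.2   0.  -44.  -18.4] F [ 0.  -0.3 -0.4] w 0.0275
```

```bash
python3 -m creep '[{"ax":0,"ay":0,"az":0,"tx":-0.01,"ty":0,"tz":0,"fingers":0.01},{"ax":0,"ay":0,"az":0,"tx":-0.03,"ty":0,"tz":0,"fingers":0.01},{"ax":0,"ay":0,"az":0,"tx":-0.06,"ty":0,"tz":0,"fingers":0.01},{"ax":0,"ay":0,"az":0,"tx":-0.095,"ty":0,"tz":0,"fingers":0.01},{"ax":0,"ay":0,"az":0,"tx":-0.13,"ty":0,"tz":0,"fingers":0.01}]'
python3 -m creep '[{"ax":0,"ay":0,"az":0,"tx":-0.03,"ty":0,"tz":0,"fingers":0.01},{"ax":0,"ay":0,"az":0,"tx":-0.06,"ty":0,"tz":0,"fingers":0.01},{"ax":0,"ay":0,"az":0,"tx":-0.075,"ty":0,"tz":0,"fingers":0.01},{"ax":0,"ay":0,"az":0,"tx":-0.075,"ty":0,"tz":0,"fingers":0.01}]'
python3 - <<'E'
from h import *
go([.592,.04,.24],7)
cap('wrist','wD')
E
```

```text
time_s: 6.0
tcp_pos: [0.5168, -0.3151, 0.1654]
eef_rot: [130.6, 90.0, -170.7]
contact_force: [0.4, -0.4, -0.0]
gripper_width: 0.0267
time_s: 6.4
tcp_pos: [0.5182, -0.3157, 0.2422]
eef_rot: [-78.8, 89.7, -20.1]
contact_force: [0.8, 0.3, -1.5]
gripper_width: 0.0274
go {'tx': np.float64(0.0019), 'ty': np.float64(0.1215), 'tz': np.float64(0.3423), 'ax': np.float64(-38.26), 'ay': np.float64(-0.04), 'az': np.float64(0.32)} | t 6.4 tcp [ 0.5182 -0.3157  0.2422] jaw 148.7 q [-12.9  13.4  -7.3   0.  -69.  -18.4] F [ 0.8  0.3 -1.5] w 0.0274
```

View pics/wD.png

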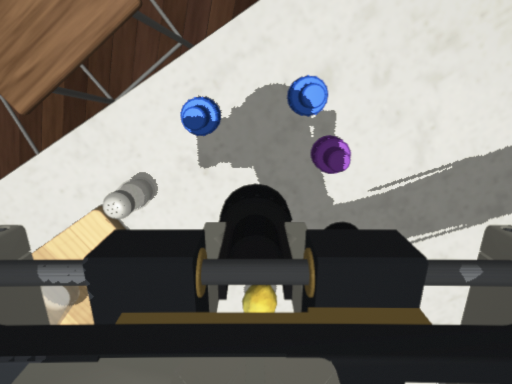

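```bash
python3 -m creep '[{"ax":-2,"ay":0,"az":0,"tx":0,"ty":0.007,"tz":0.02,"fingers":0.01},{"ax":-6,"ay":0,"az":0,"tx":0,"ty":0.02,"tz":0.055,"fingers":0.01},{"ax":-10,"ay":0,"az":0,"tx":0,"ty":0.033,"tz":0.095,"fingers":0.01},{"ax":-14,"ay":0,"az":0,"tx":0,"ty":0.047,"tz":0.135,"fingers":0.01},{"ax":-18,"ay":0,"az":0,"tx":0,"ty":0.06,"tz":0.17,"fingers":0.01}]'
python3 - <<'E'
from h import *
go([.593,.05,.24],7)
E
```

```text
time_s: 6.95
tcp_pos: [0.5535, -0.1369, 0.2373]
eef_rot: [96.8, 89.9, 173.7]
contact_force: [1.1, -0.4, -0.2]
gripper_width: 0.0267
go {'tx': np.float64(-0.0028), 'ty': np.float64(0.0039), 'tz': np.float64(0.191), 'ax': np.float64(-20.12), 'ay': np.float64(0.01), 'az': np.float64(-0.12)} | t 6.95 tcp [ 0.5535 -0.1369  0.2373] jaw 166.9 q [  5.7  10.4 -11.8  -0.  -67.9 -18.9] F [ 1.1 -0.4 -0.2] w 0.0267
```

```bash
python3 -m creep '[{"ax":-4,"ay":0,"az":0,"tx":0,"ty":0.001,"tz":0.038,"fingers":0.01},{"ax":-8,"ay":0,"az":0,"tx":0,"ty":0.002,"tz":0.078,"fingers":0.01},{"ax":-12,"ay":0,"az":0,"tx":0,"ty":0.003,"tz":0.118,"fingers":0.01},{"ax":-16,"ay":0,"az":0,"tx":0,"ty":0.004,"tz":0.155,"fingers":0.01},{"ax":-20,"ay":0,"az":0,"tx":0,"ty":0.004,"tz":0.185,"fingers":0.01}]'
python3 -m creep '[{"ax":0,"ay":0,"az":0,"tx":0,"ty":0,"tz":0,"fingers":0.01},{"ax":0,"ay":0,"az":0,"tx":0,"ty":0,"tz":0,"fingers":0.01},{"ax":0,"ay":0,"az":0,"tx":0,"ty":0,"tz":0,"fingers":0.01}]'
python3 - <<'E'
from h import *
c=cap('wrist','wE');go([.594,.0765,.2],7)
print(topc(c,.594,.0765,.12,.13,.025))
E
```

```text
time_s: 7.45
tcp_pos: [0.5921, 0.0442, 0.2372]
eef_rot: [93.2, 89.9, -169.9]
contact_force: [0.6, 0.4, -0.3]
gripper_width: 0.0274
time_s: 7.75
tcp_pos: [0.5921, 0.0417, 0.2377]
eef_rot: [101.1, 89.9, -162.2]
contact_force: [-0.2, 0.6, 0.1]
gripper_width: 0.027
go {'tx': np.float64(0.0381), 'ty': np.float64(-0.0059), 'tz': np.float64(0.0346), 'ax': np.float64(-0.34), 'ay': np.float64(-0.01), 'az': np.float64(-0.06)} | t 7.8 tcp [0.5922 0.0415 0.2381] jaw -173.3 q [ 22.9  12.6  -8.9  -0.  -68.6 -16.2] F [-0.6  0.1 -0.7] w 0.0271
None
```

View pics/wE.png

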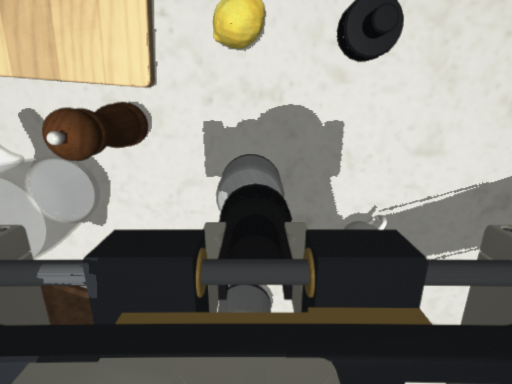

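```bash
python3 -m creep '[{"ax":0,"ay":0,"az":0,"tx":0,"ty":-0.002,"tz":0.01,"fingers":0.01},{"ax":0,"ay":0,"az":0,"tx":0.01,"ty":-0.004,"tz":0.025,"fingers":0.01},{"ax":0,"ay":0,"az":0,"tx":0.025,"ty":-0.006,"tz":0.0345,"fingers":0.01},{"ax":0,"ay":0,"az":0,"tx":0.045,"ty":-0.006,"tz":0.0345,"fingers":0.01},{"ax":0,"ay":0,"az":0,"tx":0.055,"ty":-0.006,"tz":0.0345,"fingers":0.01}]'
python3 -m creep '[{"ax":0,"ay":0,"az":0,"tx":0,"ty":0,"tz":0,"fingers":0.01},{"ax":0,"ay":0,"az":0,"tx":0,"ty":0,"tz":0,"fingers":0.01},{"ax":0,"ay":0,"az":0,"tx":0,"ty":0,"tz":0,"fingers":0.01}]'
python3 - <<'E'
from h import *
c=cap('scene','sE');go([.594,.0765,.17],7);t=cap('top','tE')
a=cv2.resize(c['pixels'][120:220,170:290],(720,600),interpolation=cv2.INTER_CUBIC); cv2.imwrite('pics/sE_c.png',a)
E
```

```text
time_s: 8.3
tcp_pos: [0.5935, 0.0779, 0.1812]
eef_rot: [93.6, 89.9, -169.6]
contact_force: [-0.7, 0.1, -1.1]
gripper_width: 0.0273
time_s: 8.6
tcp_pos: [0.5952, 0.0773, 0.1845]
eef_rot: [-82.4, 89.9, 14.3]
contact_force: [0.5, -0.8, -0.3]
gripper_width: 0.0271
go {'tx': np.float64(0.0146), 'ty': np.float64(0.0013), 'tz': np.float64(-0.0007), 'ax': np.float64(-0.28), 'ay': np.float64(0.02), 'az': np.float64(0.09)} | t 8.65 tcp [0.5952 0.0773 0.1846] jaw -173.3 q [ 26.1  15.2 -12.6   0.  -62.  -19.3] F [ 0.8  0.6 -1. ] w 0.027
```

View pics/sE_c.png

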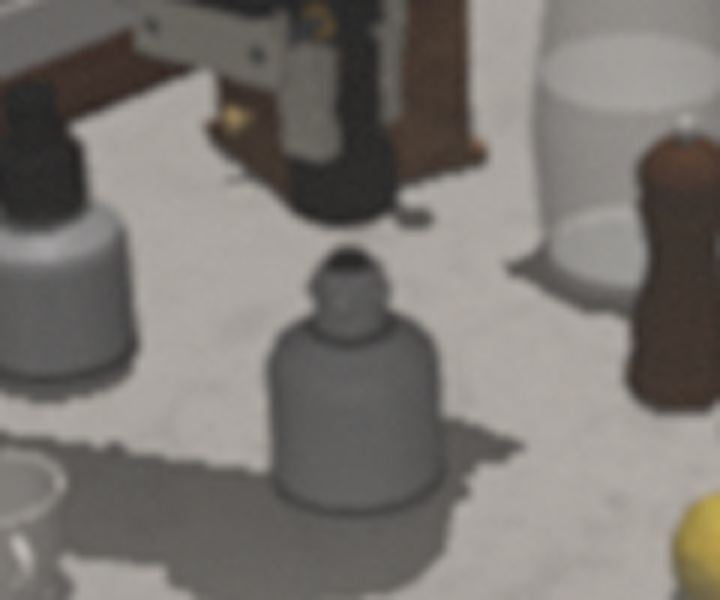

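Run:
```python
from h import *
from scipy.optimize import least_squares
def fit(P,rad,x0):
    f=lambda p: np.hypot(P[:,0]-p[0],P[:,1]-p[1])-rad
    s=least_squares(f,x0,loss='soft_l1',f_scale=.001); return s.x.round(4),len(P),np.abs(s.fun).mean().round(4)
c=load('sE');P=cloud(c);m=r.get_state()['tcp_pos']
def near(P,x,y,R,a,b): return P[(np.hypot(P[:,0]-x,P[:,1]-y)<R)&(P[:,2]>a)&(P[:,2]<b)]
zt=.1845-.0336
print('cap',fit(near(P,.595,.077,.032,zt+.004,zt+.026),.025,[.595,.077]))
for a,b in((.02,.05),(.05,.08)): print('body',fit(near(P,.594,.077,.048,a,b),.042,[.594,.077]))
print('neck',fit(near(P,.594,.077,.024,.095,.102),.017,[.594,.077]),fit(near(P,.594,.077,.024,.112,.117),.017,[.594,.077]))
for n in('scene0',):
  P=cloud(load(n)); print(n,'body',fit(near(P,.594,.077,.048,.02,.08),.042,[.594,.077])); print('cap on table',fit(near(P,.5174,-.315,.032,.004,.026),.025,[.517,-.315]))
P=cloud(load('wA'));print('wA body',fit(near(P,.594,.077,.048,.02,.08),.042,[.594,.077]),'neck',fit(near(P,.594,.077,.024,.093,.116),.017,[.594,.077]))
P=cloud(load('tE'));q=near(P,.594,.077,.06,.0,.3);print('top n',len(q))
```

```text
cap (array([0.5948, 0.0808]), 132, np.float64(0.0012))
body (array([0.5931, 0.0786]), 253, np.float64(0.0012))
body (array([0.5935, 0.079 ]), 293, np.float64(0.0015))
neck (array([0.5935, 0.0783]), 33, np.float64(0.0014)) (array([0.5917, 0.0781]), 23, np.float64(0.0013))
scene0 body (array([0.5935, 0.0789]), 551, np.float64(0.0013))
cap on table (array([ 0.5169, -0.3125]), 175, np.float64(0.0009))
wA body (array([0.5944, 0.0778]), 821, np.float64(0.0028)) neck (array([0.5943, 0.0763]), 129, np.float64(0.0011))
top n 598
```

```bash
python3 -m creep '[{"ax":0,"ay":0,"az":0,"tx":0,"ty":0.0014,"tz":-0.0017,"fingers":0.01},{"ax":0,"ay":0,"az":0,"tx":0.004,"ty":0.0014,"tz":-0.0017,"fingers":0.01},{"ax":0,"ay":0,"az":0,"tx":0.012,"ty":0.0014,"tz":-0.0017,"fingers":0.01},{"ax":0,"ay":0,"az":0,"tx":0.018,"ty":0.0014,"tz":-0.0017,"fingers":0.01},{"ax":0,"ay":0,"az":0,"tx":0.021,"ty":0.0014,"tz":-0.0017,"fingers":0.01}]'
python3 -m creep '[{"ax":0,"ay":0,"az":0,"tx":0,"ty":0,"tz":0,"fingers":0.01},{"ax":0,"ay":0,"az":0,"tx":0,"ty":0,"tz":0,"fingers":0.01},{"ax":0,"ay":0,"az":0,"tx":0,"ty":0,"tz":0,"fingers":0.01}]'
python3 - <<'E'
from h import *
c=cap('scene','sF');go([.594,.0755,.16],7)
a=cv2.resize(c['pixels'][120:220,170:290],(720,600),interpolation=cv2.INTER_CUBIC); cv2.imwrite('pics/sF_c.png',a)
w=cap('wrist','wF')
E
```

```text
time_s: 9.2
tcp_pos: [0.5929, 0.0752, 0.1613]
eef_rot: [101.4, 89.9, -161.9]
contact_force: [0.1, -0.5, -0.9]
gripper_width: 0.0267
time_s: 9.5
tcp_pos: [0.5936, 0.0754, 0.1628]
eef_rot: [-85.1, 90.0, 11.6]
contact_force: [-0.5, 0.0, -0.5]
gripper_width: 0.0272
go {'tx': np.float64(0.0028), 'ty': np.float64(-0.0004), 'tz': np.float64(-0.0), 'ax': np.float64(-0.27), 'ay': np.float64(0.01), 'az': np.float64(0.03)} | t 9.55 tcp [0.5936 0.0755 0.1628] jaw -173.3 q [ 25.9  16.2 -14.4   0.  -59.4 -19.2] F [ 0.5 -0.8 -2.1] w 0.0269
```

View pics/sF_c.png

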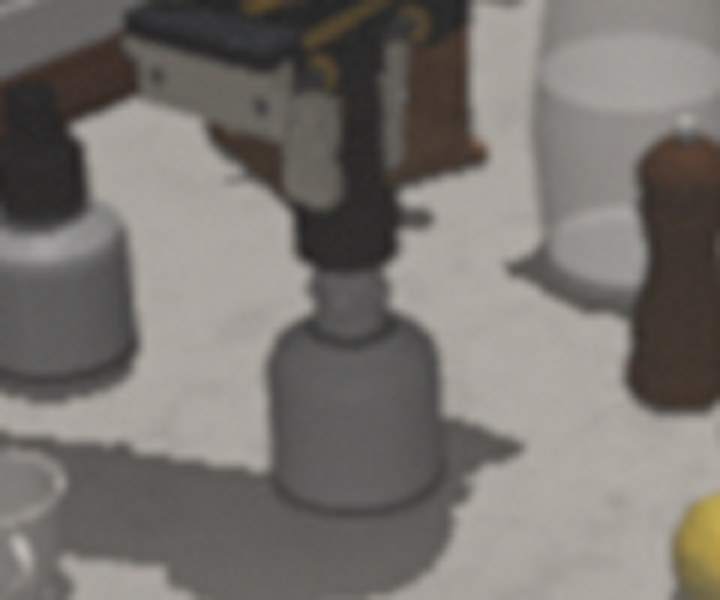

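View pics/wF.png

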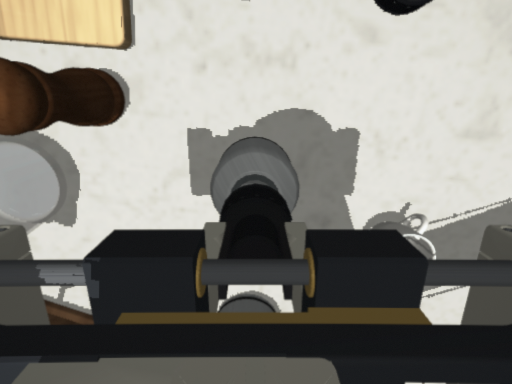

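```bash
python3 -m creep '[{"ax":0,"ay":0,"az":0,"tx":0.002,"ty":0,"tz":0,"fingers":0.01},{"ax":0,"ay":0,"az":0,"tx":0.004,"ty":0,"tz":0,"fingers":0.01},{"ax":0,"ay":0,"az":0,"tx":0.007,"ty":0,"tz":0,"fingers":0.01},{"ax":0,"ay":0,"az":0,"tx":0.01,"ty":0,"tz":0,"fingers":0.01},{"ax":0,"ay":0,"az":0,"tx":0.01,"ty":0,"tz":0,"fingers":0.01}]'
python3 -m creep '[{"ax":0,"ay":0,"az":0,"tx":0.0015,"ty":0,"tz":0,"fingers":0.01},{"ax":0,"ay":0,"az":0,"tx":0.003,"ty":0,"tz":0,"fingers":0.01},{"ax":0,"ay":0,"az":0,"tx":0.0045,"ty":0,"tz":0,"fingers":0.01},{"ax":0,"ay":0,"az":0,"tx":0.0045,"ty":0,"tz":0,"fingers":0.01}]'
```

```text
time_s: 10.1
tcp_pos: [0.593, 0.0753, 0.1519]
eef_rot: [100.4, 89.9, -162.9]
contact_force: [-1.7, 0.7, -1.4]
gripper_width: 0.0269
time_s: 10.5
tcp_pos: [0.5933, 0.0753, 0.1478]
eef_rot: [101.0, 90.0, -162.3]
contact_force: [-0.3, 0.7, -0.1]
gripper_width: 0.0272
```

```bash
python3 -m creep '[{"ax":0,"ay":0,"az":0,"tx":0.001,"ty":0,"tz":0,"fingers":0.01},{"ax":0,"ay":0,"az":0,"tx":0.002,"ty":0,"tz":0,"fingers":0.01},{"ax":0,"ay":0,"az":0,"tx":0.003,"ty":0,"tz":0,"fingers":0.01}]'
python3 -m creep '[{"ax":0,"ay":0,"az":0,"tx":0.001,"ty":0,"tz":0,"fingers":0.01},{"ax":0,"ay":0,"az":0,"tx":0.002,"ty":0,"tz":0,"fingers":0.01}]'
python3 -m creep '[{"ax":0,"ay":0,"az":0,"tx":0.001,"ty":0,"tz":0,"fingers":0.01},{"ax":0,"ay":0,"az":0,"tx":0.002,"ty":0,"tz":0,"fingers":0.01}]'
```

```text
time_s: 10.8
tcp_pos: [0.5941, 0.0756, 0.1457]
eef_rot: [-84.5, 89.9, 12.2]
contact_force: [0.1, 0.7, 6.5]
gripper_width: 0.0271
time_s: 11.0
tcp_pos: [0.5946, 0.0756, 0.1448]
eef_rot: [-90.2, 89.8, 6.6]
contact_force: [-1.4, 0.6, 10.6]
gripper_width: 0.0269
time_s: 11.2
tcp_pos: [0.5946, 0.0756, 0.1428]
eef_rot: [-88.1, 89.8, 8.6]
contact_force: [-0.2, 0.5, 7.7]
gripper_width: 0.0271
```

```bash
python3 -m creep '[{"ax":0,"ay":0,"az":0,"tx":0.0015,"ty":0,"tz":0,"fingers":0.01},{"ax":0,"ay":0,"az":0,"tx":0.003,"ty":0,"tz":0,"fingers":0.01}]'
python3 -m creep '[{"ax":0,"ay":0,"az":0,"tx":0.0015,"ty":0,"tz":0,"fingers":0.01},{"ax":0,"ay":0,"az":0,"tx":0.003,"ty":0,"tz":0,"fingers":0.01},{"ax":0,"ay":0,"az":0,"tx":0.004,"ty":0,"tz":0,"fingers":0.01}]'
python3 -m creep '[{"ax":0,"ay":0,"az":0,"tx":0.001,"ty":0,"tz":0,"fingers":0.01},{"ax":0,"ay":0,"az":0,"tx":0.002,"ty":0,"tz":0,"fingers":0.01},{"ax":0,"ay":0,"az":0,"tx":0.002,"ty":0,"tz":0,"fingers":0.01}]'
python3 -c "
from h import *
go([.594,.0755,.129],7)"
```

```text
time_s: 11.4
tcp_pos: [0.5941, 0.0756, 0.1389]
eef_rot: [-80.5, 89.9, 16.2]
contact_force: [0.4, 1.0, 2.7]
gripper_width: 0.0271
time_s: 11.7
tcp_pos: [0.5935, 0.0756, 0.1333]
eef_rot: [34.9, 90.0, 131.7]
contact_force: [2.8, 1.4, -3.7]
gripper_width: 0.0272
time_s: 12.0
tcp_pos: [0.5935, 0.0755, 0.1322]
eef_rot: [-77.4, 90.0, 19.3]
contact_force: [1.6, 2.5, 0.9]
gripper_width: 0.0271
go {'tx': np.float64(0.0032), 'ty': np.float64(-0.0005), 'tz': np.float64(-0.0001), 'ax': np.float64(-0.27), 'ay': np.float64(0.0), 'az': np.float64(0.01)} | t 12.0 tcp [0.5935 0.0755 0.1322] jaw -173.3 q [ 25.9  17.8 -16.5   0.  -55.7 -19.2] F [1.6 2.5 0.9] w 0.0271
```

```bash
python3 -m creep '[{"ax":0,"ay":0,"az":0,"tx":0.001,"ty":0,"tz":0,"fingers":0.01},{"ax":0,"ay":0,"az":0,"tx":0.002,"ty":0,"tz":0,"fingers":0.01},{"ax":0,"ay":0,"az":0,"tx":0.002,"ty":0,"tz":0,"fingers":0.01}]'
python3 -m creep '[{"ax":0,"ay":0,"az":0,"tx":0.001,"ty":0,"tz":0,"fingers":0.01},{"ax":0,"ay":0,"az":0,"tx":0.001,"ty":0,"tz":0,"fingers":0.01},{"ax":0,"ay":0,"az":0,"tx":0.001,"ty":0,"tz":0,"fingers":0.01}]'
```

```text
time_s: 12.3
tcp_pos: [0.5935, 0.0755, 0.1306]
eef_rot: [-83.2, 90.0, 13.6]
contact_force: [-1.5, 2.3, 6.1]
gripper_width: 0.0271
time_s: 12.6
tcp_pos: [0.5935, 0.0755, 0.13]
eef_rot: [-83.8, 90.0, 12.9]
contact_force: [-0.8, 1.5, 8.3]
gripper_width: 0.0269
```

```bash
python3 -m creep '[{"ax":0,"ay":0,"az":0,"tx":0.001,"ty":0,"tz":0,"fingers":0.01},{"ax":0,"ay":0,"az":0,"tx":0.001,"ty":0,"tz":0,"fingers":0.01},{"ax":0,"ay":0,"az":0,"tx":0.001,"ty":0,"tz":0,"fingers":0.01}]'
python3 -m creep '[{"ax":0,"ay":0,"az":0,"tx":0.001,"ty":0,"tz":0,"fingers":0.01},{"ax":0,"ay":0,"az":0,"tx":0.001,"ty":0,"tz":0,"fingers":0.01},{"ax":0,"ay":0,"az":0,"tx":0.001,"ty":0,"tz":0,"fingers":0.01}]'
```

```text
time_s: 12.9
tcp_pos: [0.5935, 0.0755, 0.1293]
eef_rot: [-86.7, 89.9, 10.0]
contact_force: [-3.0, 2.9, 10.4]
gripper_width: 0.0272
time_s: 13.2
tcp_pos: [0.5936, 0.0755, 0.1289]
eef_rot: [-90.7, 89.9, 6.0]
contact_force: [-4.7, 2.5, 14.4]
gripper_width: 0.0271
```

```bash
python3 -m creep '[{"ax":0,"ay":0,"az":0,"tx":0.001,"ty":0,"tz":0,"fingers":0.01},{"ax":0,"ay":0,"az":0,"tx":0.001,"ty":0,"tz":0,"fingers":0.01},{"ax":0,"ay":0,"az":0,"tx":0.001,"ty":0,"tz":0,"fingers":0.01}]'
python3 -m creep '[{"ax":0,"ay":0,"az":0,"tx":0.001,"ty":0,"tz":0,"fingers":0.01},{"ax":0,"ay":0,"az":0,"tx":0.001,"ty":0,"tz":0,"fingers":0.01},{"ax":0,"ay":0,"az":0,"tx":0.001,"ty":0,"tz":0,"fingers":0.01}]'
python3 - <<'E'
from h import *
go([.594,.0755,.129],7)
c=cap('scene','sG')
a=cv2.resize(c['pixels'][120:220,150:270],(720,600),interpolation=cv2.INTER_CUBIC); cv2.imwrite('pics/sG_c.png',a)
E
```

```text
time_s: 13.5
tcp_pos: [0.5936, 0.0755, 0.1289]
eef_rot: [-92.0, 89.9, 4.8]
contact_force: [-7.9, 2.9, 21.5]
gripper_width: 0.027
time_s: 13.8
tcp_pos: [0.5936, 0.0755, 0.1289]
eef_rot: [-94.2, 89.9, 2.6]
contact_force: [-11.7, 3.1, 28.4]
gripper_width: 0.0269
go {'tx': np.float64(-0.0001), 'ty': np.float64(-0.0004), 'tz': np.float64(-0.0), 'ax': np.float64(-0.2), 'ay': np.float64(-0.01), 'az': np.float64(0.13)} | t 13.8 tcp [0.5936 0.0755 0.1289] jaw -173.2 q [ 26.   17.9 -16.9   0.1 -55.1 -19.2] F [-11.7   3.1  28.4] w 0.0269
```

View pics/sG_c.png

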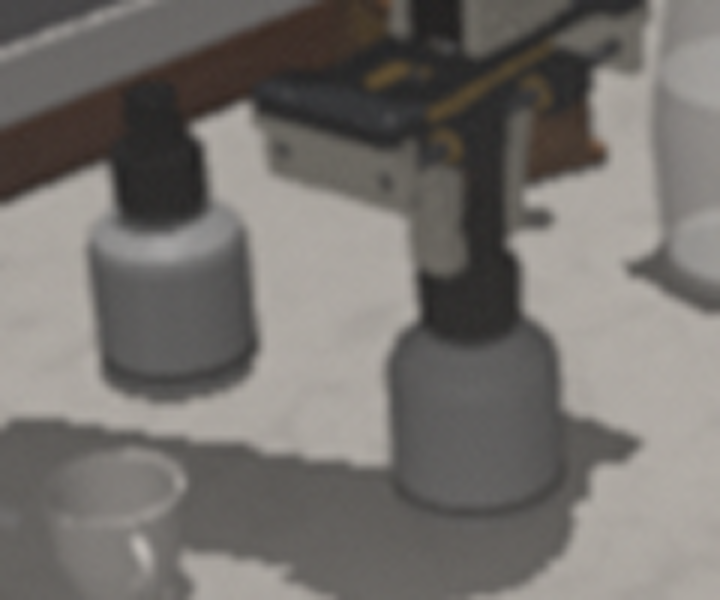

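```bash
python3 -m creep '[{"ax":0,"ay":0,"az":0,"tx":0,"ty":0,"tz":0,"fingers":0.01},{"ax":0,"ay":0,"az":0,"tx":0,"ty":0,"tz":0,"fingers":0.01},{"ax":0,"ay":0,"az":0,"tx":0,"ty":0,"tz":0,"fingers":0.01},{"ax":0,"ay":0,"az":0,"tx":0,"ty":0,"tz":0,"fingers":0.01}]'
python3 -c "
from h import *
c=cap('top','tG')
for nm,x,y,z in [('wide',.476,-.131,.06),('blueF',.569,-.232,.06),('salt',.682,-.358,.088)]: print(nm,topc(load('top0'),x,y,z-.006,z+.006,.03),topc(c,x,y,z-.006,z+.006,.03))
print(order.close_job())"
```

```text
time_s: 14.25
tcp_pos: [0.5936, 0.0755, 0.1289]
eef_rot: [-93.3, 89.9, 3.5]
contact_force: [-11.1, 2.7, 27.7]
gripper_width: 0.027
wide [ 6.030e-02  5.700e+01  4.792e-01 -1.322e-01  4.787e-01 -1.323e-01
  4.787e-01 -1.317e-01  1.360e-02] [ 6.000e-02  5.800e+01  4.794e-01 -1.321e-01  4.787e-01 -1.321e-01
  4.790e-01 -1.323e-01  1.370e-02]
blueF [ 5.980e-02  5.900e+01  5.725e-01 -2.323e-01  5.723e-01 -2.329e-01
  5.731e-01 -2.326e-01  1.430e-02] [ 5.900e-02  5.800e+01  5.729e-01 -2.334e-01  5.724e-01 -2.330e-01
  5.726e-01 -2.327e-01  1.410e-02]
salt [ 8.730e-02  7.000e+01  6.855e-01 -3.625e-01  6.855e-01 -3.615e-01
  6.855e-01 -3.627e-01  1.720e-02] [ 8.770e-02  6.600e+01  6.835e-01 -3.627e-01  6.853e-01 -3.624e-01
  6.845e-01 -3.633e-01  1.640e-02]
the job is handed in; nothing more can be done
None
```

The narrow black cap is on the open flask, clicked past the catches and pressed fully down. I handed the job in at about 14.3 s with the fingers still gripping and pressing.

- **Press:** the balls' resistance peaked at a reading of about 10.6 N, fell away, then pulled the cap on (−3.7 N). The seal resistance then rose until the cap stopped hard at TCP height 0.1289 m, against about 0.129 m expected for fully down. Two more 1 mm steps past that raised the force without moving the cap.
- **Hold:** the push was steady at about 28 N down, with about 11 N sideways because the fingers bear slightly off straight. The grip was set to 50 N and the opening was 27 mm.
- **Bystanders:** before-and-after top pictures show the wide cap and salt shaker where they were, to within about 2 mm. The coffee cup was not measured; it shows in the last scene picture where it stood at the start.
- **Checks that disagreed:**
  - My first hand-read position of the dark knob was up to 8 mm off. Depth in three views fixed it.
  - At the flask, the views differed by 2–3 mm. I lined the cap up using the cap-to-flask offset in the scene camera.
- **Not checked:** the seal's squeeze could not be read directly; I inferred it from height and force.

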